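# Seat a pump body in its fixture and hold the cover over its threaded holes

### The arm

A 6-joint arm with a two-finger parallel gripper is mounted at the origin on a cart in front of the work surface, level with it; the furniture and walls round the work are solid. World frame = base frame: x ahead of the robot, y to its left, z up, the work surface at z = 0. Lengths are in m, angles in degrees, forces in N, time in s.
With the tool pointing down it reaches from about 0.25 to 0.725 m from the base axis. Payload 9.7 kg.
Tool frame: the origin (TCP) lies on the centre line of the jaws, within the pads' length; the fingertips stand 19 mm ahead of it and the grasp point (between the pads) is the TCP; z points along the fingers, y is the direction in which the jaws open and shut (so a half turn about z gives the same grasp; the last joint's range is limited). The gripper opens to 85 mm and grips with 20 to 120 N. Pads are 22 mm wide; open, the fingers measure 114 mm over their backs; the gripper's body (76 mm by 85 mm) begins 54 mm behind the grasp point. The pads swing forward as they close: fully open they stand 13 mm farther back than shut.
Start: joints at [70.818, 4.979, 10.078, 95.1, 0, 90], TCP at [0.181, 0.519, 0.25] pointing down, gripper open.
Joint ranges: [-179.16, 179.16], [-48.56, 103.87], [-65.8, 70.77], [-126.05, 130.52], [-82.76, 87.17], [-180, 180]. Speed limits (degrees/s): [127.2, 127.2, 147.25, 180, 180, 180].

### API

Orientations are given as [roll, pitch, yaw] about the fixed x, y, z axes, in that order (R = Rz(yaw) Ry(pitch) Rx(roll)).
In Python, from workcell import bot gives the robot as it stands.
- The arm moves only by the tool servo_tool, never from a script. Its argument "motion" is a list that holds one entry, the list of rows, each a list of 6 numbers: the shift along the tool's x, y, z in mm, then the turn, a rotation vector about the tool's x, y, z in rad. A call has 1 to 5 rows; each row shifts and turns the commanded pose from where the row before left it, along the tool's axes as they then stand; what a row does not reach is not made up. A row lasts 1/10 s, in which the tool goes at most 50 mm and 8.59 degrees, less where a joint would pass 70% of its speed; a pose out of reach is approached as far as the arm can. A call is refused whole if a number of a shift passes 50 or a number of a turn 0.15, either way. A call with a gripper value outside its range is refused whole. "gripper" is the finger opening in mm, from 0 to 85.4, set as the call begins (left out, the last holds). The fingers move at their own pace and stop on an object; "newtons" is the grip in N (left out, the last holds). Time passes only in rows, so rows that do not move let the fingers close. It gives the time, the measured TCP pose, the force and the opening at its end, in the units of the state.
- bot.get_obs(): the state, without advancing time (a new reading comes with each control period).
- bot.camera(name): name is "scene" or "top" or "wrist"; returns a dict with "color" (420x560x3 uint8, red, green, blue), "fx", "fy", "cx", "cy" (pixels), "k1" (the pictures are not rectified: a ray, as slopes to the right and down, at radius r is drawn at 1 + k1 r^2 times it, then the intrinsics apply), "R" (3x3) and "t" (3): a world point X has camera coordinates R X + t. Camera axes: x right, y down, z forward; pixel columns grow to the right and rows downward; lengths in m; the calibration is good to about 2 mm. A picture is of the moment at which its call begins. There is no depth.
- bot.job_done(): hands the job in, once; it reports no verdict.
Trained networks look in a picture, given as the dict that the camera call returned (one of the last four; its "shot" number tells which), for a name from the list of things; names that differ only in an ending like _2 or _b are one class to them, and where a whole thing is asked for, a point or a joint stands for the part that bears it (a point fixed in the world has none). Each returns a list of dicts, best first, with "confidence" (0 to 1); they miss things now and then, are a little off and sometimes report something else, mostly with a low value. They report only what shows in the picture. A call takes as long as a camera call. They do not tell look-alikes from the thing itself.
- bot.look_for(picture, label): "rect" ([left, top, width, height] in pixels, round what is visible of it).
The state is a dict: "time": time; "q": joint angles; "qd": joint speeds; "joint_efforts": joint torques, N m; "ee_pos": TCP position; "tcp_rot": TCP orientation; "wrist_force": force on the tool from outside, world axes, zero at the start; "torque": the same for the moment, N m; "opening": finger opening in m.
Only numpy, scipy, OpenCV 4.12 (cv2) and the standard library are available. Lean on these libraries where they do the work, as an engineer would, in place of code of your own. Each camera call takes 0.05 s, during which the arm holds its last target.

### The job

Set the aluminium pump body flat and fully home in the pocket of the blue fixture (either way round) and let go of it. Then pick up the grey cover and hold it level about a centimetre above the seated body, without touching it, the pair of holes over the pair and the single hole over the single one, so that seen straight from above the whole of each threaded hole shows through its hole in the cover, ready for somebody to put in the screws. Finish while still holding the cover there, steady in the gripper, and leave the red cup, the standing steel bar and the black inlet rubber where they are.

Things in the scene. Friction and masses are not known exactly. Their poses are not given: they have to be found in the camera images.
- pocket_floor (a point): Blue fixture plate, 150 x 110 x 22 mm, fixed to the bench; in its top a rectangular pocket 100 x 64 mm, 12 mm deep, with a 3 mm chamfered rim (2 mm of play on each side of the pump body). The point is the centre of the pocket floor, 10 mm above the bench; x along the pocket, y across, z up. A screw head stands 3 mm above the plate at each corner, at x +-64, y +-44 mm.
- pump_body_center (a point): The pump body, a loose bare aluminium block, 96 (x) x 60 (y) x 30 (z) mm, 0.3 to 0.6 kg, on the bench, holes upward. The point is its centre, 15 mm above its underside; z up. In its top are a round chamber 30 mm across in the middle and three threaded holes: a pair at the +x end, a single one at the -x end. It fits the pocket either way round and then stands 18 mm out.
- cover_grip (a point): The cover: a loose grey plate 96 (x) x 60 (y) x 6 mm, 0.15 to 0.3 kg, on the bench; in its middle a raised box 40 (x) x 26 (y) mm, 26 mm high above the plate (2 mm brass plug on top). The point is the centre of the box, 19 mm above the cover underside; z up. Three 16 mm clearance holes in the pattern of the threaded holes: a pair at +x, a single one at -x.
- body_hole_a (a point): Mouth of a threaded hole (8 mm across, 14 mm deep) in the top face of the pump body, one of the pair, at x +34, y +17 mm from the middle of that face. Axes are the pump body's.
- cover_hole_a (a point): Lower mouth of a clearance hole (16 mm across) in the cover, on its underside: one of the pair, at x +34, y +17 mm from the middle. Axes are the cover's. It belongs over threaded hole a.
- body_hole_b (a point): Mouth of a threaded hole (8 mm across, 14 mm deep) in the top face of the pump body, the other of the pair, at x +34, y -17 mm from the middle of that face. Axes are the pump body's.
- cover_hole_b (a point): Lower mouth of a clearance hole (16 mm across) in the cover, on its underside: the other of the pair, at x +34, y -17 mm from the middle. Axes are the cover's. It belongs over threaded hole b.
- body_hole_c (a point): Mouth of a threaded hole (8 mm across, 14 mm deep) in the top face of the pump body, the single one at the other end, at x -34, y 0 mm from the middle of that face. Axes are the pump body's.
- cover_hole_c (a point): Lower mouth of a clearance hole (16 mm across) in the cover, on its underside: the single one at the other end, at x -34, y 0 mm from the middle. Axes are the cover's. It belongs over threaded hole c.
- red_cup_center (a point): Bystander: red plastic cup standing on the bench, 56 mm across, 42 mm high; the point is its centre, 21 mm up.
- bar_center (a point): Bystander: dark square steel bar offcut standing on end, 38 x 38 mm, 98 mm high; the point is its centre, 49 mm up.
- rubber_center (a point): Bystander: dark rubber inlet flange with a short pipe, 51 x 70 mm, 48 mm high; the point is 24 mm above the bench, in its middle.
Things that resemble listed ones, but are neither listed nor needed, are in the scene too. What is shaped like the part that bears cover_grip but turquoise is not meant.

How it is judged (in metres and radians):
On the way, in this order (a step that is already met when the one before it is completed fails the run):
1. the pump body sits flat and square on the pocket's floor, let go, the cover still lying on the bench (horizontal distance between pump_body_center and pocket_floor below 0.004 m and z of pump_body_center in the frame of pocket_floor between 0.012 and 0.017 m and angle between the x axis of pump_body_center and the x axis of pocket_floor, either way round below 0.07 rad and angle between pump_body_center's own z axis and vertical below 0.03 rad and contact force between pump_body and the fingers below 0.05 N and height (world z) of cover_grip below 0.03 m), for 0.2 s.
2. the cover is lifted clear of the bench in the gripper (height (world z) of cover_grip above 0.05 m and contact force between cover and the fingers above 1 N), for 0.2 s.
At the end, for the whole second after the job is handed in: Pump body let go in the pocket: within 4 mm, 0.07 rad, level, on its floor. Fingers hold the cover still, level within 0.06 rad, touching neither body nor fixture, each hole within 4 mm sideways of its threaded hole and 4 to 20 mm above it. Bystanders moved under 30 mm (horizontal distance between pump_body_center and pocket_floor below 0.004 m and z of pump_body_center in the frame of pocket_floor between 0.012 and 0.017 m and angle between the x axis of pump_body_center and the x axis of pocket_floor, either way round below 0.07 rad and angle between pump_body_center's own z axis and vertical below 0.03 rad and contact force between pump_body and the fingers below 0.05 N and horizontal distance between cover_hole_a and body_hole_a below 0.004 m and z of cover_hole_a in the frame of body_hole_a between 0.004 and 0.02 m and horizontal distance between cover_hole_b and body_hole_b below 0.004 m and z of cover_hole_b in the frame of body_hole_b between 0.004 and 0.02 m and horizontal distance between cover_hole_c and body_hole_c below 0.004 m and z of cover_hole_c in the frame of body_hole_c between 0.004 and 0.02 m and angle between cover_grip's own z axis and vertical below 0.06 rad and linear speed of cover below 0.02 m/s and angular speed of cover below 0.15 rad/s and contact force between cover and the fingers above 1 N and contact force between cover and pump_body below 0.05 N and contact force between cover and fixture below 0.05 N and distance of each of red_cup_center, bar_center, rubber_center from where it was at the start of the episode below 0.03 m); the arm keeps its last pose, push and grip.
It fails at once if the red cup is moved more than 30 mm (distance of red_cup_center from where it was at the start of the episode above 0.03 m).
It fails at once if the standing steel bar is moved more than 30 mm (distance of bar_center from where it was at the start of the episode above 0.03 m).
It fails at once if the inlet rubber is moved more than 30 mm (distance of rubber_center from where it was at the start of the episode above 0.03 m).
It also fails if it takes over 61 s, if anything falls off the work surface, if the arm or the gripper's body presses on something with over 40 N, if the wrist force passes 120 N, or if a joint passes its speed limit or range.

## Working session

There is one attempt and no reset: what is moved stays moved. The work goes in short steps, Python scripts to look and compute and a tool call to move; the robot and the scene stay as the last step left them, time stands still between calls to the robot, and variables do not carry over. Pictures are saved under pics/ and viewed, and the job is handed in when it is done.

Besides the shell and the picture viewer there is one more tool, called after "Request:" as a command line: name --argument value ..., lists and objects as JSON in quotes. servo_tool: Moves the arm, as the interface text tells. Its arguments: {"type":"object","properties":{"motion":{"type":"array","items":{"type":"array","items":{"type":"array","items":{"type":"number"}}}},"gripper":{"type":"number"},"newtons":{"type":"number"}},"required":["motion"]}

```bash
ls; mkdir -p pics; cat > h.py <<'E'
import numpy as np, cv2
from workcell import bot
def save(c,n): cv2.imwrite('pics/'+n,cv2.cvtColor(c['color'],cv2.COLOR_RGB2BGR))
def ray(c,u,v):
    xd=(u-c['cx'])/c['fx']; yd=(v-c['cy'])/c['fy']; x,y=xd,yd
    for _ in range(20):
        s=1+c['k1']*(x*x+y*y); x,y=xd/s,yd/s
    R=np.array(c['R']);t=np.array(c['t'])
    return -R.T@t, R.T@np.array([x,y,1.])
def atz(c,u,v,z):
    o,d=ray(c,u,v); return o+d*(z-o[2])/d[2]
def proj(c,X):
    p=np.array(c['R'])@np.array(X)+np.array(c['t']); x,y=p[0]/p[2],p[1]/p[2]; s=1+c['k1']*(x*x+y*y)
    return np.array([c['fx']*x*s+c['cx'],c['fy']*y*s+c['cy']])
E
cat > a.py <<'E'
from h import *
for n in ['top','scene','wrist']:
    c=bot.camera(n); save(c,n+'0.png')
    print(n,c['fx'],c['k1'],-np.array(c['R']).T@np.array(c['t']))
    for l in ['pocket_floor','pump_body_center','cover_grip','body_hole_a','cover_hole_a','red_cup_center','bar_center','rubber_center']:
        try: print(l,[(np.round(r['rect']).astype(int).tolist(),round(r['confidence'],2)) for r in bot.look_for(c,l)][:6])
        except Exception as e: print(l,e)
print(bot.get_obs())
E
python3 a.py
```

```text
pics
top 494.1931091872476 -0.07726534630719732 [ 0.32432741 -0.0198552   1.39147154]
pocket_floor [([248, 193, 44, 60], 0.74)]
pump_body_center [([167, 216, 36, 34], 0.78), ([353, 201, 28, 44], 0.34)]
cover_grip [([353, 204, 27, 37], 0.69), ([406, 201, 27, 33], 0.68), ([344, 267, 37, 35], 0.57)]
body_hole_a [([165, 215, 40, 41], 0.76)]
cover_hole_a [([347, 262, 35, 43], 0.85), ([353, 203, 30, 41], 0.61), ([401, 198, 34, 36], 0.58)]
red_cup_center [([396, 156, 27, 23], 0.83)]
bar_center [([196, 150, 20, 28], 0.91)]
rubber_center [([319, 161, 23, 26], 0.81)]
scene 428.1021941836995 -0.1270993258946789 [ 0.07568371 -0.86562246  0.6881651 ]
pocket_floor [([224, 199, 67, 40], 0.65), ([323, 213, 21, 28], 0.24)]
pump_body_center [([194, 173, 32, 21], 0.77)]
cover_grip [([295, 261, 40, 34], 0.71), ([221, 289, 53, 26], 0.57)]
body_hole_a [([195, 174, 32, 20], 0.9), ([298, 262, 40, 32], 0.18)]
cover_hole_a [([224, 290, 43, 22], 0.91), ([295, 263, 39, 31], 0.83)]
red_cup_center [([294, 262, 38, 34], 0.24)]
bar_center [([265, 149, 13, 30], 0.86)]
rubber_center [([322, 215, 20, 24], 0.67)]
wrist
[... 176 characters left out ...]
_a []
red_cup_center []
bar_center []
rubber_center []
{'time': 1.35, 'q': array([7.08175559e+01, 4.97972826e+00, 1.00800456e+01, 9.51006705e+01,
       4.68491903e-04, 9.00002784e+01]), 'qd': array([-0.05112054,  0.01398916,  0.04820481,  0.02431077,  0.02915026,
       -0.05570021]), 'joint_efforts': array([-1.30296543e-03, -5.20097888e+01,  4.64861083e+01,  1.81828396e-03,
       -3.71834847e-05, -1.35408629e-05]), 'ee_pos': array([0.18071547, 0.5194632 , 0.25029261]), 'tcp_rot': array([-1.79999647e+02, -4.68490186e-04,  1.60817277e+02]), 'wrist_force': array([ 0.16200376, -0.0218627 ,  0.11062695]), 'torque': array([ 0.02548845, -0.00976988,  0.00378115]), 'opening': 0.08555610251123139}
```

```bash
cd pics; python3 -c "
import cv2
a=cv2.imread('top0.png');cv2.imwrite('t1.png',cv2.resize(a[130:330,140:450],(800,516),interpolation=cv2.INTER_CUBIC))
a=cv2.imread('scene0.png');cv2.imwrite('s1.png',cv2.resize(a[130:340,140:400],(740,598),interpolation=cv2.INTER_CUBIC))"
```

```text
(no output)
```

View pics/t1.png

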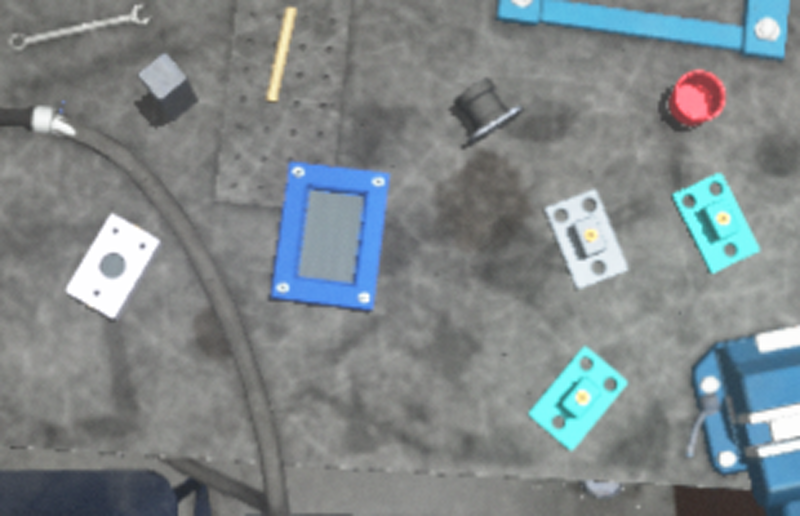

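View pics/s1.png

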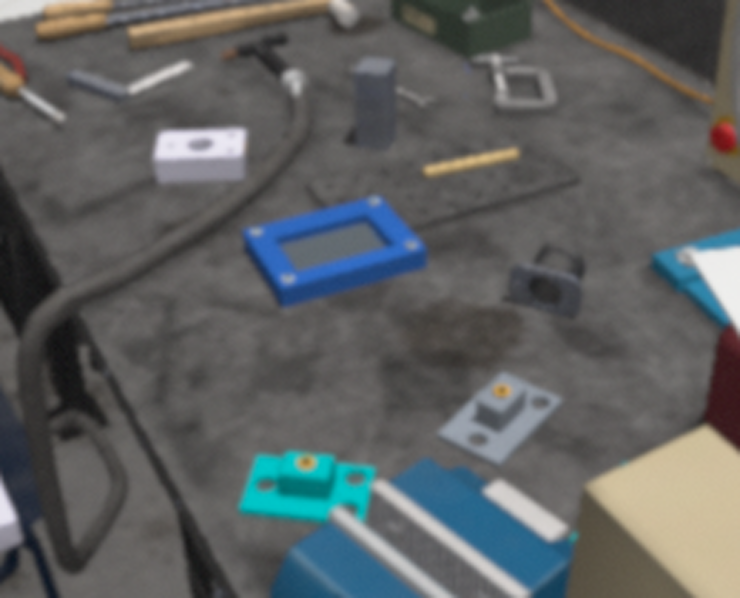

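View pics/top0.png

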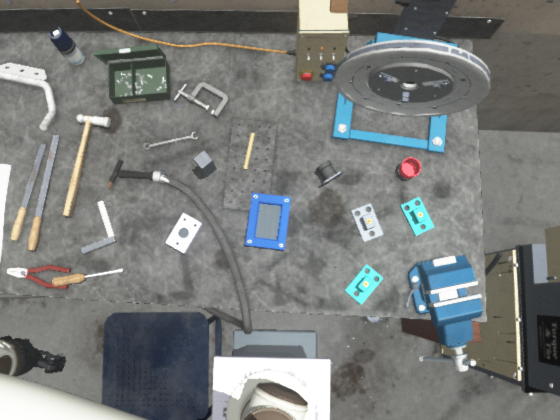

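View pics/wrist0.png

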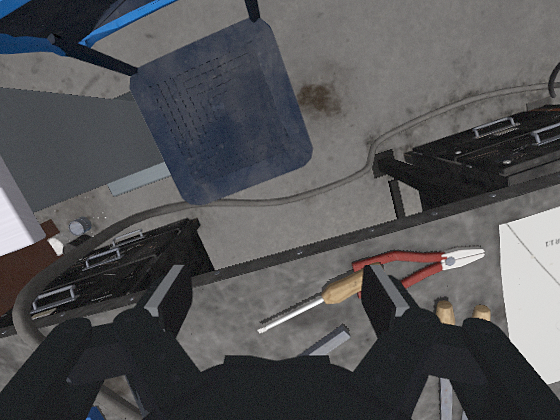

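```bash
cat > b.py <<'E'
from h import *
c=bot.camera('top')
s=310/800.
def m(pts,z): return np.array([atz(c,140+(u+.5)*s-.5,130+(v+.5)*s-.5,z) for u,v in pts])
def rep(n,pts,z,pl,mi):
    P=m(pts,z); d=m(pl,z)-m(mi,z); d=d.sum(0)
    print(n,P.mean(0).round(4),'xyaw',np.degrees(np.arctan2(d[1],d[0])).round(1), 'sides',[round(np.linalg.norm(P[i]-P[i-1]),3) for i in range(4)])
rep('body',[(113,213),(160,242),(115,320),(66,290)],.03,[(113,213),(160,242)],[(66,290),(115,320)])
rep('fix',[(298,171),(378,181),(364,297),(282,288)],.025,[(298,171),(378,181)],[(282,288),(364,297)])
rep('cov',[(545,208),(594,190),(628,270),(579,290)],.006,[(545,208),(594,190)],[(579,290),(628,270)])
print('plug',m([(590,235)],.034))
print('others cup,bar top,rubber,hose',m([(698,98)],.04),m([(165,75)],.098),m([(483,108)],.02),m([(215,260),(180,195),(245,340)],.02))
E
python3 b.py
```

```text
body [0.4856 0.2517 0.03  ] xyaw -28.1 sides [np.float64(0.097), np.float64(0.061), np.float64(0.096), np.float64(0.063)]
fix [0.5265 0.0189 0.025 ] xyaw -5.8 sides [np.float64(0.129), np.float64(0.088), np.float64(0.128), np.float64(0.089)]
cov [ 0.5293 -0.2622  0.006 ] xyaw 22.5 sides [np.float64(0.097), np.float64(0.059), np.float64(0.096), np.float64(0.059)]
plug [[ 0.52987725 -0.26115562  0.034     ]]
others cup,bar top,rubber,hose [[ 0.68352091 -0.38085123  0.04      ]] [[0.68037928 0.19497078 0.098     ]] [[ 0.67161004 -0.1460636   0.02      ]] [[0.4958567  0.14351645 0.02      ]
 [0.5665833  0.18480232 0.02      ]
 [0.41011761 0.10783688 0.02      ]]
```

Request:
servo_tool --motion '[[[-47, -19, 0, 0, 0, 0], [-47, -19, 0, 0, 0, 0], [-47, -19, 0, 0, 0, 0], [-47, -19, 0, 0, 0, 0]]]' --gripper 85

```text
time: 1.8
ee_pos: [0.3322, 0.3864, 0.2504]
tcp_rot: [180.0, 0.0, 160.9]
wrist_force: [0.3, 1.4, -0.1]
opening: 0.085
```

Request:
servo_tool --motion '[[[-47, -19, 0, 0, 0, 0], [-47, -19, 0, 0, 0, 0], [-47, -19, 0, 0, 0, 0], [-47, -19, 0, 0, 0, 0]]]'

```text
time: 2.2
ee_pos: [0.483, 0.2543, 0.2505]
tcp_rot: [180.0, 0.0, 160.8]
wrist_force: [0.5, 1.1, -0.2]
opening: 0.0851
```

Request:
servo_tool --motion '[[[0, 0, 0, 0, 0, 0.15], [0, 0, 0, 0, 0, 0.15], [0, 0, 0, 0, 0, 0.15], [0, 0, 0, 0, 0, 0.15], [0, 0, 0, 0, 0, 0.15]]]'

```text
time: 2.7
ee_pos: [0.4818, 0.2559, 0.2503]
tcp_rot: [-180.0, 0.0, 117.5]
wrist_force: [0.1, 0.1, -0.3]
opening: 0.0853
```

Request:
servo_tool --motion '[[[0, 0, 0, 0, 0, 0.15], [0, 0, 0, 0, 0, 0.15], [0, 0, 0, 0, 0, 0.15], [0, 0, 0, 0, 0, 0.15], [0, 0, 0, 0, 0, 0.15]]]'

```text
time: 3.2
ee_pos: [0.4817, 0.256, 0.2503]
tcp_rot: [-180.0, -0.0, 74.5]
wrist_force: [-0.3, -0.1, -0.0]
opening: 0.0852
```

Request:
servo_tool --motion '[[[0, 0, 0, 0, 0, 0.15], [0, 0, 0, 0, 0, 0.15], [0, 0, 0, 0, 0, 0.15], [0, 0, 0, 0, 0, 0.15], [0, 0, 0, 0, 0, 0.15]]]'

```text
time: 3.7
ee_pos: [0.4817, 0.256, 0.2503]
tcp_rot: [-180.0, -0.0, 31.5]
wrist_force: [0.4, -0.6, -0.5]
opening: 0.0848
```

Request:
servo_tool --motion '[[[0, 0, 0, 0, 0, 0.15], [0, 0, 0, 0, 0, 0.15], [0, 0, 0, 0, 0, 0.15], [0, 0, 0, 0, 0, 0.15], [0, 0, 0, 0, 0, 0.15]]]'

```text
time: 4.2
ee_pos: [0.5261, 0.0776, 0.2502]
tcp_rot: [-172.4, 2.3, 4.7]
wrist_force: [1.2, -0.6, -0.5]
opening: 0.0848
```

Request:
servo_tool --motion '[[[0, 0, 0, 0, 0, 0.15], [0, 0, 0, 0, 0, 0.15], [0, 0, 0, 0, 0, 0]]]'

```text
time: 4.5
ee_pos: [0.5217, -0.0051, 0.2499]
tcp_rot: [-169.7, 4.9, -5.7]
wrist_force: [-0.0, -0.1, -0.2]
opening: 0.0848
```

```bash
cat > w.py <<'E'
import sys
from h import *
c=bot.camera('wrist'); save(c,sys.argv[1])
import pickle; pickle.dump(c,open('pics/'+sys.argv[1]+'.pkl','wb'))
o=bot.get_obs(); print(round(o['time'],2),o['ee_pos'].round(4),o['tcp_rot'].round(2),o['q'].round(1),o['wrist_force'].round(2),round(o['opening'],4))
E
python3 w.py w1.png
```

```text
4.55 [ 0.5219 -0.0032  0.2501] [-169.66    4.82   -5.54] [ -5.6   5.4   9.9  99.3  10.3 179.9] [ 0.71 -0.24  0.22] 0.085
```

View pics/w1.png

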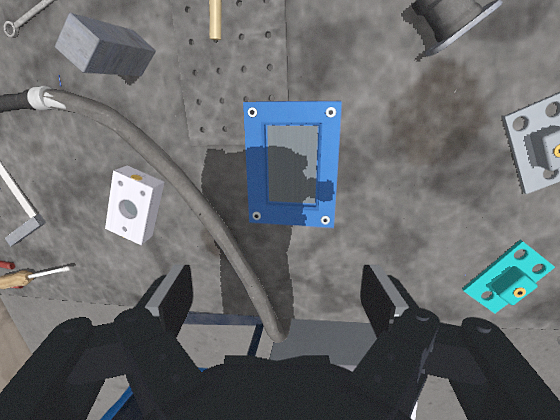

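```bash
cat >> h.py <<'E'
from scipy.spatial.transform import Rotation as Ro
def RT(r): return Ro.from_euler('xyz',r,degrees=True)
def delta(tp,tr):
    o=bot.get_obs(); A=RT(o['tcp_rot'])
    return 'shift mm',(A.inv().apply(np.array(tp)-o['ee_pos'])*1e3).round(1),'rotvec',(A.inv()*RT(tr)).as_rotvec().round(3)
E
python3 -c "
from h import *
print(delta([.4856,.2517,.25],[180,0,-5.54]))
print(delta([.4856,.2517,.25],[180,0,151.9]))"
python3 -c "
import cv2
a=cv2.imread('pics/w1.png');cv2.imwrite('pics/w1b.png',cv2.resize(a[90:260,90:350],(800,523),interpolation=cv2.INTER_CUBIC))"
```

```text
('shift mm', array([ -60.5, -245.2,   50. ]), 'rotvec', array([-0.18 ,  0.084, -0.008]))
('shift mm', array([ -60.5, -245.2,   50. ]), 'rotvec', array([-0.165, -0.225, -2.743]))
```

View pics/w1b.png

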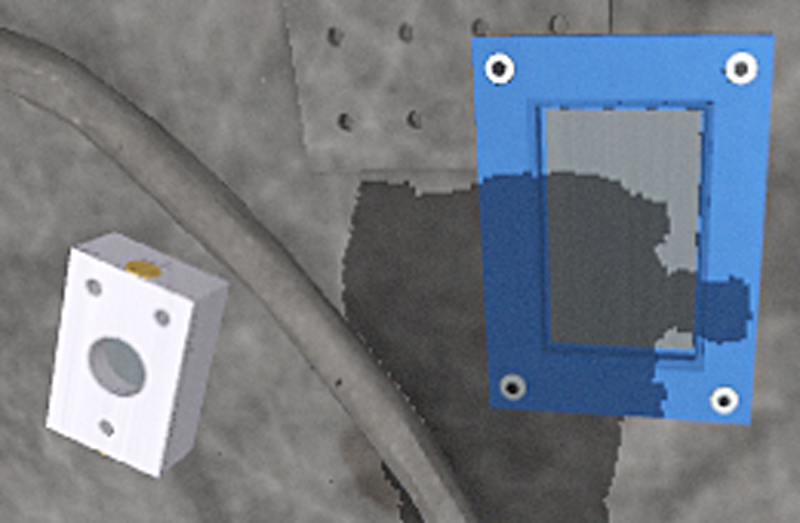

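Request:
servo_tool --motion '[[[0, 0, 0, -0.09, 0.042, 0], [0, 0, 0, -0.09, 0.042, 0], [0, 0, 0, 0, 0, -0.15], [0, 0, 0, 0, 0, -0.15], [0, 0, 0, 0, 0, -0.15]]]'

```text
time: 5.05
ee_pos: [0.5201, -0.0257, 0.2506]
tcp_rot: [-179.0, -0.5, 22.8]
wrist_force: [0.7, -0.2, 0.2]
opening: 0.0851
```

Request:
servo_tool --motion '[[[0, 0, 0, 0, 0, -0.15], [0, 0, 0, 0, 0, -0.15], [0, 0, 0, 0, 0, -0.15], [0, 0, 0, 0, 0, -0.15], [0, 0, 0, 0, 0, -0.15]]]'

```text
time: 5.55
ee_pos: [0.5202, -0.0258, 0.2504]
tcp_rot: [-179.6, -1.1, 65.7]
wrist_force: [0.3, -1.0, 0.6]
opening: 0.0848
```

Request:
servo_tool --motion '[[[0, 0, 0, 0, 0, -0.15], [0, 0, 0, 0, 0, -0.15], [0, 0, 0, 0, 0, -0.15], [0, 0, 0, 0, 0, -0.15], [0, 0, 0, 0, 0, -0.15]]]'

```text
time: 6.05
ee_pos: [0.5202, -0.0258, 0.2504]
tcp_rot: [179.5, -1.1, 108.7]
wrist_force: [-0.1, -0.6, 0.1]
opening: 0.0847
```

Request:
servo_tool --motion '[[[0, 0, 0, 0, 0, -0.15], [0, 0, 0, 0, 0, -0.15], [0, 0, 0, 0, 0, -0.15], [0, 0, 0, 0, 0, -0.15], [0, 0, 0, 0, 0, -0.15]]]'

```text
time: 6.55
ee_pos: [0.5202, -0.0258, 0.2504]
tcp_rot: [178.9, -0.5, 151.7]
wrist_force: [0.3, 0.6, 0.8]
opening: 0.085
```

```bash
python3 -c "
from h import *
import pickle
o=bot.get_obs();print(o['ee_pos'],o['tcp_rot'],o['q'].round(1))
print(delta([.4856,.2517,.25],[180,0,151.9]))
c=pickle.load(open('pics/w1.png.pkl','rb'))
f=lambda L,z:np.array([atz(c,90+(u+.5)*.325-.5,90+(v+.5)*.325-.5,z) for u,v in L])
P=f([(499,69),(741,69),(725,401),(512,388)],.025); print(P.mean(0),P.round(4).tolist()); d=P[0]+P[1]-P[2]-P[3];print(np.degrees(np.arctan2(d[1],d[0])))
P=f([(73,248),(192,302),(158,478),(46,427)],.03); print(P.mean(0),P.round(4).tolist()); d=P[0]+P[1]-P[2]-P[3];print(np.degrees(np.arctan2(d[1],d[0])))
"
```

```text
[ 0.52016184 -0.02579006  0.25042837] [178.93347126  -0.47703873 151.67919298] [-3.4  0.9  5.9 94.9  1.2 24.9]
('shift mm', array([162.1, 227.8,   6. ]), 'rotvec', array([ 0.019, -0.008, -0.004]))
[0.52685045 0.01980061 0.025     ] [[0.5951, 0.0572, 0.025], [0.5861, -0.0305, 0.025], [0.4585, -0.0178, 0.025], [0.4677, 0.0704, 0.025]]
-5.805224674368439
[0.48676189 0.25496899 0.03      ] [[0.5434, 0.258, 0.03], [0.5154, 0.2063, 0.03], [0.43, 0.2508, 0.03], [0.4583, 0.3048, 0.03]]
-28.184094874048785
```

Request:
servo_tool --motion '[[[0, 0, 0, 0.019, -0.008, -0.004], [27, 38, 0, 0, 0, 0], [27, 38, 0, 0, 0, 0], [27, 38, 0, 0, 0, 0], [27, 38, 10, 0, 0, 0]]]'

```text
time: 7.05
ee_pos: [0.4977, 0.1607, 0.2415]
tcp_rot: [180.0, 0.1, 151.2]
wrist_force: [1.0, -0.2, -0.3]
opening: 0.0853
```

Request:
servo_tool --motion '[[[27, 39, 20, 0, 0, 0], [27, 39, 40, 0, 0, 0], [0, 0, 20, 0, 0, 0], [0, 0, 0, 0, 0, 0], [0, 0, 0, 0, 0, 0]]]'

```text
time: 7.55
ee_pos: [0.4886, 0.2422, 0.1692]
tcp_rot: [-179.9, -0.0, 151.3]
wrist_force: [0.4, 0.9, 0.8]
opening: 0.085
```

```bash
python3 w.py w2.png
```

```text
7.6 [0.4892 0.2419 0.17  ] [1.7998e+02 2.0000e-02 1.5131e+02] [26.3  3.5 -0.4 86.1 -0.  55. ] [0.31 0.71 1.59] 0.0854
```

View pics/w2.png

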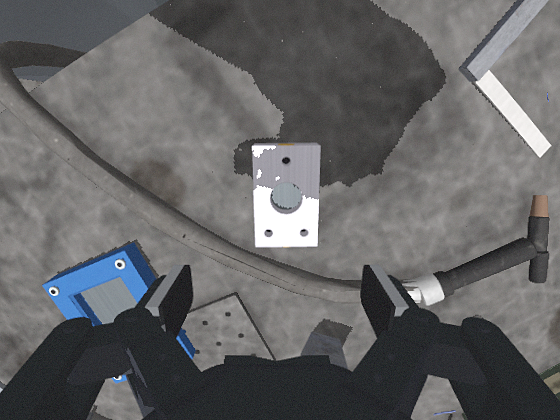

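```bash
python3 -c "
import cv2
a=cv2.imread('pics/w2.png');cv2.imwrite('pics/w2b.png',cv2.resize(a[130:260,220:360],(646,600),interpolation=cv2.INTER_CUBIC))
from h import *
import pickle
c=pickle.load(open('pics/w2.png.pkl','rb'))
h=[atz(c,*p,.03) for p in [(268,233),(304,233),(286,160)]]
print(np.round(h,4), ((h[0]+h[1])/2-h[2]).round(4), (((h[0]+h[1])/2+h[2])/2).round(4))
"
```

```text
[[0.5096 0.2227 0.03  ]
 [0.5262 0.253  0.03  ]
 [0.4566 0.2707 0.03  ]] [ 0.0614 -0.0328  0.    ] [0.4872 0.2543 0.03  ]
```

View pics/w2b.png

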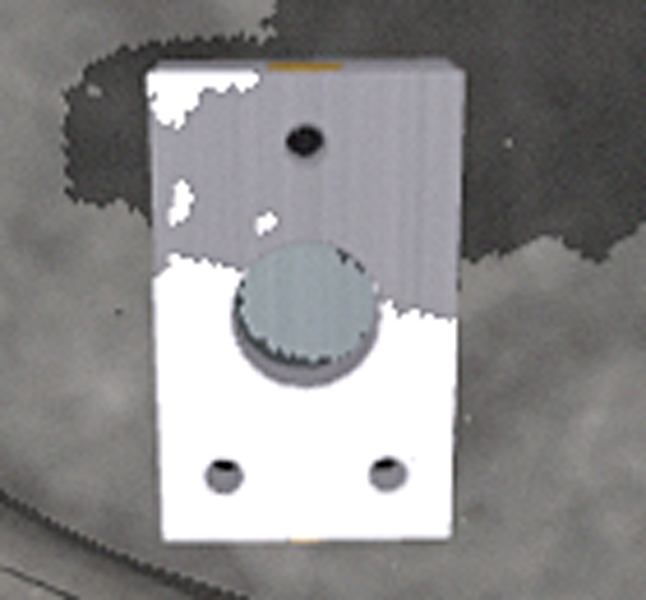

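```bash
python3 -c "
from h import *
import pickle
c=pickle.load(open('pics/w2.png.pkl','rb'))
s=140/646
f=lambda L,z:np.array([atz(c,220+(u+.5)*s-.5,130+(v+.5)*s-.5,z) for u,v in L])
h=f([(224,476),(388,475),(304,141)],.03);d=(h[0]+h[1])/2-h[2];m=((h[0]+h[1])/2+h[2])/2
print(m,np.linalg.norm(d),np.degrees(np.arctan2(d[1],d[0])))
P=f([(147,72),(463,72),(453,541),(162,541)],.03); d=P[2]+P[3]-P[0]-P[1];print(P.mean(0),np.linalg.norm(d)/2,np.degrees(np.arctan2(d[1],d[0])))
e=P[1]-P[0]+P[2]-P[3];print(np.linalg.norm(e)/2,np.degrees(np.arctan2(e[1],e[0])))
print(delta([*m[:2],.06],[180,0,151.6]))
"
```

```text
[0.48703235 0.25410451 0.03      ] 0.06909496771466568 -27.810885726297812
[0.48792775 0.25394255 0.03      ] 0.09706881633138562 -27.833574207758872
0.06079150796340688 61.328742981950015
('shift mm', array([  7.8,   9.6, 110. ]), 'rotvec', array([ 0.   ,  0.   , -0.005]))
```

```bash
python3 -c "
from h import *
import pickle
c=pickle.load(open('pics/w2.png.pkl','rb'))
A=RT([179.98,.02,151.31]);p=np.array([.4892,.2419,.17])
for z in [0,6,10,14,19]:
  print(z,[proj(c,p+A.apply(np.array([x,y,z])/1e3)).round(0).tolist() for x in (11,-11) for y in (-42.5,42.5)])
a=cv2.imread('pics/w2.png');cv2.imwrite('pics/w2c.png',cv2.resize(a[250:350,130:230],(600,600),interpolation=cv2.INTER_CUBIC))
"
```

```text
0 [[184.0, 267.0], [365.0, 267.0], [188.0, 307.0], [360.0, 307.0]]
6 [[187.0, 261.0], [361.0, 261.0], [192.0, 300.0], [357.0, 300.0]]
10 [[190.0, 257.0], [359.0, 257.0], [194.0, 295.0], [355.0, 295.0]]
14 [[192.0, 254.0], [357.0, 254.0], [196.0, 291.0], [353.0, 291.0]]
19 [[194.0, 250.0], [355.0, 250.0], [198.0, 286.0], [351.0, 286.0]]
```

View pics/w2c.png

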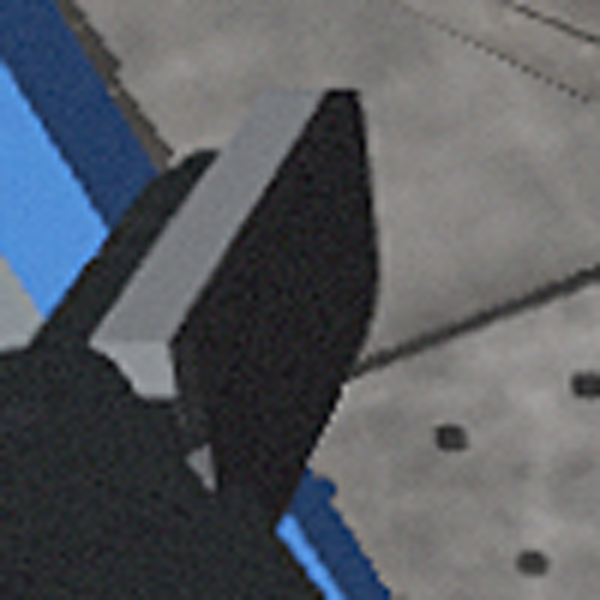

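Request:
servo_tool --motion '[[[7.5, 9.5, 20, 0, 0, -0.011], [0, 0, 40, 0, 0, 0], [0, 0, 40, 0, 0, 0], [0, 0, 20, 0, 0, 0], [0, 0, 0, 0, 0, 0]]]'

```text
time: 8.1
ee_pos: [0.4861, 0.2526, 0.0472]
tcp_rot: [-179.8, -0.1, 151.9]
wrist_force: [0.2, -0.4, -0.1]
opening: 0.0853
```

Request:
servo_tool --motion '[[[0, 0, 0, 0, 0, 0]]]'

```text
time: 8.2
ee_pos: [0.4877, 0.2537, 0.0506]
tcp_rot: [179.9, 0.0, 151.9]
wrist_force: [-0.5, -0.0, 0.8]
opening: 0.0851
```

```bash
python3 w.py w3.png; python3 -c "
from h import *
print(delta([.4873,.254,.027],[180,0,151.95]))"
```

```text
8.25 [0.4881 0.254  0.0511] [1.7989e+02 6.0000e-02 1.5196e+02] [ 27.5   5.8 -11.1  72.9   0.   55.5] [ 0.57 -0.12 -0.04] 0.085
('shift mm', array([ 0.8, -0.4, 24.1]), 'rotvec', array([0.002, 0.001, 0.   ]))
```

View pics/w3.png

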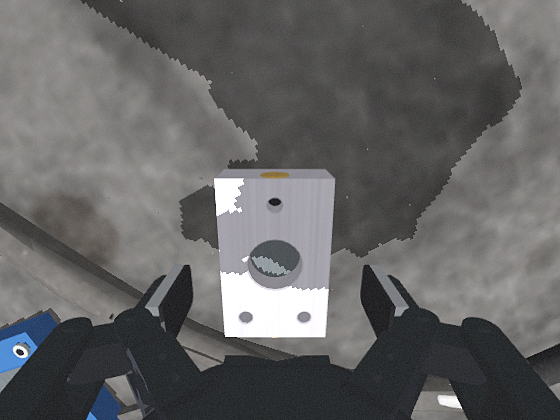

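Request:
servo_tool --motion '[[[0, 0, 12, 0, 0, 0], [0, 0, 12, 0, 0, 0], [0, 0, 0, 0, 0, 0], [0, 0, 0, 0, 0, 0]]]'

```text
time: 8.65
ee_pos: [0.4864, 0.2536, 0.0242]
tcp_rot: [-179.9, -0.1, 152.0]
wrist_force: [0.2, -0.8, -0.2]
opening: 0.085
```

```bash
python3 -c "
from h import *
import pickle
o=bot.get_obs();print(o['ee_pos'],o['tcp_rot'],o['wrist_force'])
c=pickle.load(open('pics/w3.png.pkl','rb'))
h=np.array([atz(c,*p,.03) for p in [(246,317),(304,317),(275,204)]]);d=(h[0]+h[1])/2-h[2];m=((h[0]+h[1])/2+h[2])/2
print(m,np.linalg.norm(d),np.degrees(np.arctan2(d[1],d[0])))
"
```

```text
[0.48642372 0.25364444 0.0241788 ] [-1.79918321e+02 -7.96984014e-02  1.52034700e+02] [ 0.19350304 -0.83679287 -0.22568115]
[0.48741007 0.25425776 0.03      ] 0.06868999817895165 -28.13893912291674
```

Request:
servo_tool --motion '[[[0, 0, 0, 0, 0, 0], [0, 0, 0, 0, 0, 0]]]'

```text
time: 8.85
ee_pos: [0.4869, 0.2539, 0.025]
tcp_rot: [-180.0, -0.0, 152.0]
wrist_force: [1.2, 0.4, 0.0]
opening: 0.085
```

Request:
servo_tool --motion '[[[0, 0, 0, 0, 0, 0], [0, 0, 0, 0, 0, 0], [0, 0, 0, 0, 0, 0], [0, 0, 0, 0, 0, 0], [0, 0, 0, 0, 0, 0]]]' --gripper 50 --newtons 60

```text
time: 9.35
ee_pos: [0.4869, 0.2538, 0.0252]
tcp_rot: [-180.0, -0.0, 152.0]
wrist_force: [-1.5, -1.1, 6.0]
opening: 0.0582
```

```bash
python3 w.py w4.png; python3 -c "
from h import *
c=bot.camera('scene');save(c,'s4.png')
a=cv2.imread('pics/s4.png');cv2.imwrite('pics/s4b.png',cv2.resize(a[110:220,140:260],(654,600),interpolation=cv2.INTER_CUBIC))"
```

```text
9.4 [0.4869 0.2538 0.0252] [-1.7999e+02 -2.0000e-02  1.5204e+02] [ 27.5   6.7 -13.1  70.2   0.   55.5] [-1.83 -0.66  5.4 ] 0.0591
```

View pics/w4.png

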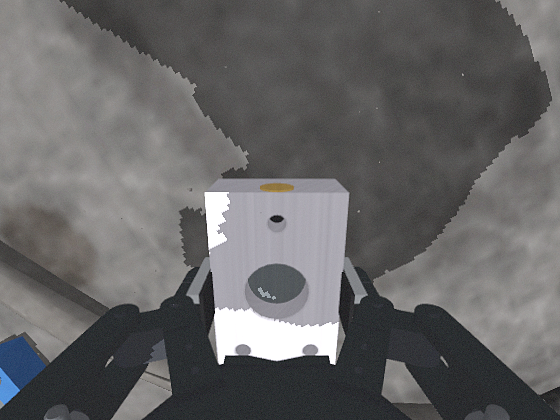

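View pics/s4b.png

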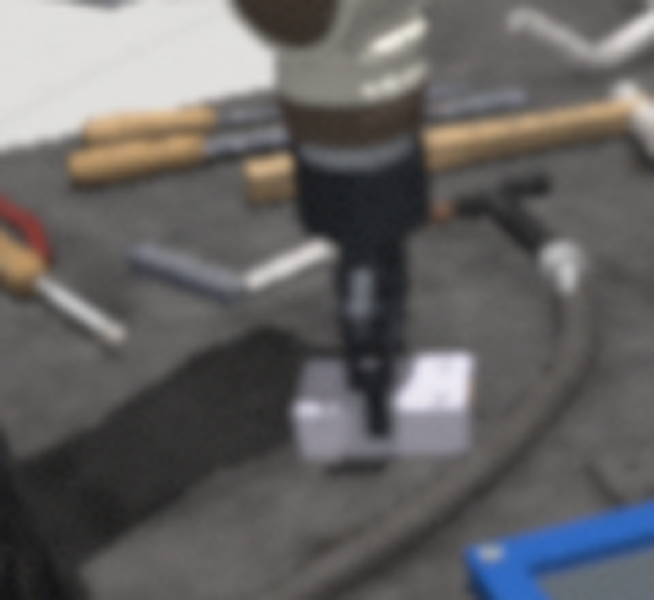

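Request:
servo_tool --motion '[[[0, 0, -20, 0, 0, 0], [0, 0, -30, 0, 0, 0], [0, 0, -30, 0, 0, 0], [0, 0, -20, 0, 0, 0], [0, 0, 0, 0, 0, 0]]]'

```text
time: 9.95
ee_pos: [0.4878, 0.2543, 0.1268]
tcp_rot: [179.9, 0.1, 152.0]
wrist_force: [0.8, -0.3, -5.3]
opening: 0.0584
```

Request:
servo_tool --motion '[[[0, 0, 0, 0, 0, -0.07], [0, 0, 0, 0, 0, -0.11], [0, 0, 0, 0, 0, -0.11], [0, 0, 0, 0, 0, -0.07], [0, 0, 0, 0, 0, -0.027]]]'

```text
time: 10.45
ee_pos: [0.4861, 0.2534, 0.1224]
tcp_rot: [-179.9, -0.2, 174.3]
wrist_force: [0.1, 0.6, -5.5]
opening: 0.0587
```

Request:
servo_tool --motion '[[[-5, -18, 0, 0, 0, 0], [-9, -32, 0, 0, 0, 0], [-10, -36, 0, 0, 0, 0], [-10, -36, 0, 0, 0, 0], [-10, -36, 0, 0, 0, 0]]]'

```text
time: 10.95
ee_pos: [0.5142, 0.0908, 0.1232]
tcp_rot: [-180.0, -0.1, 174.2]
wrist_force: [0.3, -0.3, -5.2]
opening: 0.059
```

Request:
servo_tool --motion '[[[-9, -32, 0, 0, 0, 0], [-7, -26, 0, 0, 0, 0], [-3, -13, 0, 0, 0, 0], [0, 0, 0, 0, 0, 0], [0, 0, 0, 0, 0, 0]]]'

```text
time: 11.45
ee_pos: [0.5261, 0.02, 0.1239]
tcp_rot: [180.0, -0.1, 174.2]
wrist_force: [0.8, -0.5, -5.3]
opening: 0.0589
```

```bash
python3 w.py w5.png; python3 -c "
from h import *
print(delta([.5268,.0198,.07],[180,0,174.2]))
for n in ['top','scene']:
  c=bot.camera(n);save(c,n+'5.png')
"
```

```text
11.5 [0.5262 0.0204 0.1241] [ 1.8000e+02 -1.0000e-01  1.7422e+02] [ 2.2  1.3 -7.7 81.1  0.   8. ] [ 0.49 -0.15 -5.09] 0.0584
('shift mm', array([-0.8, -0.5, 54.1]), 'rotvec', array([ 0.   , -0.002,  0.   ]))
```

View pics/w5.png

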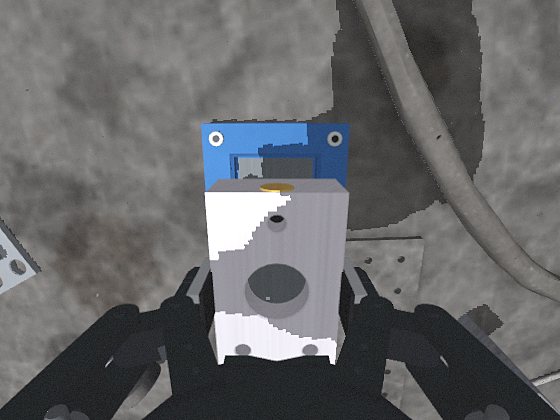

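```bash
python3 -c "
from h import *
import pickle
c=pickle.load(open('pics/w5.png.pkl','rb'))
a=c['color'][...,::-1];cv2.imwrite('pics/w5b.png',cv2.resize(a[115:265,190:365],(700,600),interpolation=cv2.INTER_CUBIC))
for p in [(216,139),(335,139)]: print(atz(c,*p,.025).round(4))
m=np.array([.5268,.0198]);y=np.radians(-5.8);R=np.array([[np.cos(y),-np.sin(y)],[np.sin(y),np.cos(y)]])
for q in [(-64,44),(-64,-44)]: X=m+R@np.array(q)/1e3; print(X,proj(c,[*X,.025]))
z=.1241+.0048
for p in [(207,193),(347,193),(277,220),(242,350),(310,350)]: print(p,(RT([180,0,174.22]).inv().apply(atz(c,*p,z)-np.array([.5262,.0204,.1241]))*1e3).round(1))
"
```

```text
[ 0.4595 -0.0172  0.025 ]
[0.4685 0.0705 0.025 ]
[0.46757411 0.07004235] [334.32096794 137.76688839]
[ 0.45868116 -0.01750715] [215.38189104 137.85661272]
(207, 193) [ 46.7 -28.5  -4.8]
(347, 193) [46.6 29.9 -4.8]
(277, 220) [34.8  0.7 -4.8]
(242, 350) [-34.6 -17.   -4.8]
(310, 350) [-34.7  17.4  -4.8]
```

View pics/w5b.png

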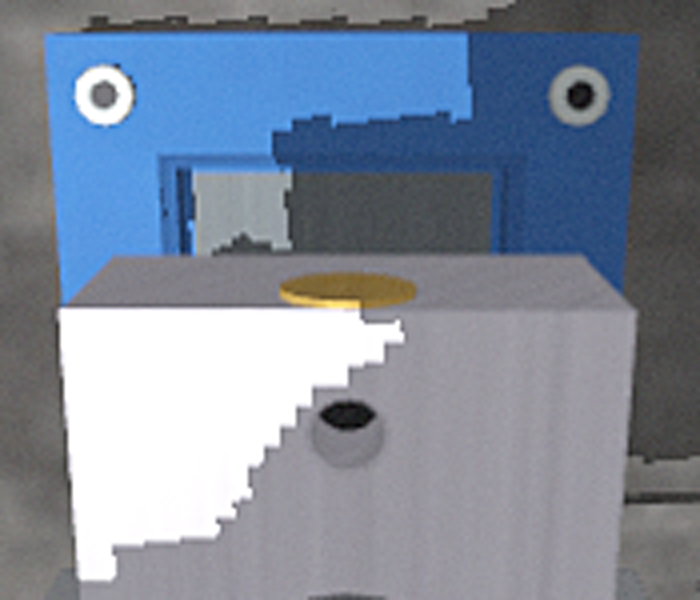

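Request:
servo_tool --motion '[[[-1.5, -0.5, 24, 0, 0, 0], [0, 0, 20, 0, 0, 0], [0, 0, 14, 0, 0, 0], [0, 0, 8, 0, 0, 0], [0, 0, 0, 0, 0, 0]]]'

```text
time: 12.1
ee_pos: [0.5272, 0.0193, 0.0577]
tcp_rot: [-180.0, -0.1, 174.2]
wrist_force: [0.9, -0.0, -5.1]
opening: 0.0587
```

Request:
servo_tool --motion '[[[0, 0, 0, 0, 0, 0], [0, 0, 0, 0, 0, 0]]]'

```text
time: 12.3
ee_pos: [0.5284, 0.019, 0.0597]
tcp_rot: [-180.0, 0.0, 174.2]
wrist_force: [-0.2, 0.2, -4.5]
opening: 0.0592
```

```bash
python3 w.py w6.png;python3 -c "
from h import *
import pickle
c=pickle.load(open('pics/w6.png.pkl','rb'))
a=c['color'][...,::-1];cv2.imwrite('pics/w6b.png',cv2.resize(a[95:265,180:375],(688,600),interpolation=cv2.INTER_CUBIC))
"
```

```text
12.35 [0.5284 0.019  0.0596] [-1.8000e+02  3.0000e-02  1.7421e+02] [  2.1   2.7 -13.4  73.8  -0.    7.9] [ 0.19  0.75 -4.76] 0.0586
```

View pics/w6b.png

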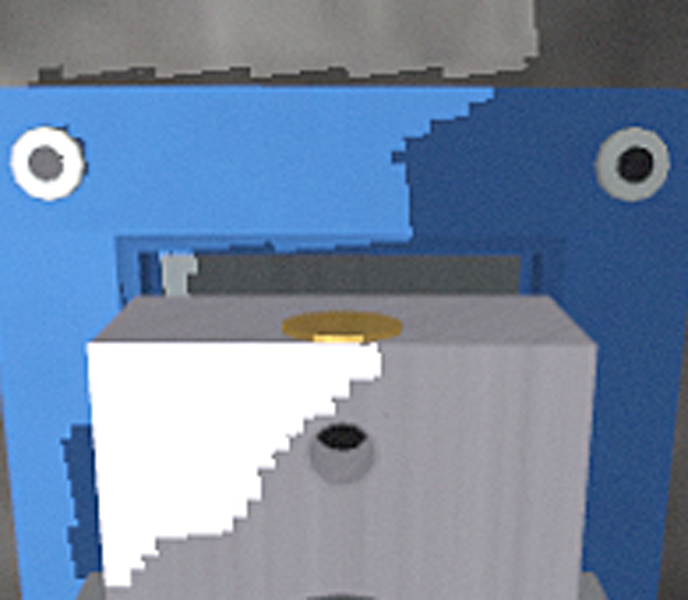

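```bash
python3 -c "
from h import *
import pickle
c=pickle.load(open('pics/w6.png.pkl','rb'))
s=195/688
f=lambda u,v,z:(RT([180,0,174.21]).inv().apply(atz(c,180+(u+.5)*s-.5,95+(v+.5)*s-.5,z)-np.array([.5284,.0190,.0596]))*1e3).round(1)
print('screws',f(47,163,.025),f(633,163,.025),'pocket top edge',f(117,237,.022),f(566,237,.022))
print('top',f(89,342,.0644),f(597,344,.0644),'hole',f(341,456,.0644))
print('bot',f(137,296,.0344),f(551,296,.0344))
"
```

```text
screws [ 65.3 -43.2  34.6] [65.3 44.6 34.6] pocket top edge [ 53.8 -34.   37.6] [53.7 35.8 37.6]
top [ 47.2 -29.   -4.8] [47.  31.1 -4.8] hole [32.9  0.8 -4.8]
bot [ 46.9 -28.9  25.2] [46.9 31.4 25.2]
```

Request:
servo_tool --motion '[[[1.8, -0.3, 4, 0, 0, 0], [0, 0, 4, 0, 0, 0], [0, 0, 3, 0, 0, 0], [0, 0, 3, 0, 0, 0], [0, 0, 0, 0, 0, 0]]]'

```text
time: 12.85
ee_pos: [0.5256, 0.0188, 0.044]
tcp_rot: [-180.0, -0.1, 174.2]
wrist_force: [0.2, -0.5, -5.3]
opening: 0.0591
```

Request:
servo_tool --motion '[[[0, 0, 2, 0, 0, 0], [0, 0, 2, 0, 0, 0], [0, 0, 0, 0, 0, 0]]]'

```text
time: 13.15
ee_pos: [0.5258, 0.0188, 0.0403]
tcp_rot: [-180.0, -0.1, 174.2]
wrist_force: [0.2, -0.7, -5.8]
opening: 0.0587
```

Request:
servo_tool --motion '[[[0, 0, 2, 0, 0, 0], [0, 0, 1.5, 0, 0, 0], [0, 0, 1, 0, 0, 0], [0, 0, 0, 0, 0, 0], [0, 0, 0, 0, 0, 0]]]'

```text
time: 13.65
ee_pos: [0.5259, 0.0188, 0.0364]
tcp_rot: [-180.0, -0.0, 174.2]
wrist_force: [-1.9, -0.1, 0.2]
opening: 0.0583
```

Request:
servo_tool --motion '[[[0, 0, 0.5, 0, 0, 0], [0, 0, 0, 0, 0, 0]]]'

```text
time: 13.85
ee_pos: [0.5259, 0.0188, 0.0363]
tcp_rot: [-180.0, -0.0, 174.2]
wrist_force: [-5.4, 1.0, 5.7]
opening: 0.0587
```

Request:
servo_tool --motion '[[[0, 0, 0, 0, 0, 0], [0, 0, 0, 0, 0, 0], [0, 0, 0, 0, 0, 0], [0, 0, 0, 0, 0, 0]]]' --gripper 82

```text
time: 14.25
ee_pos: [0.5261, 0.0188, 0.0356]
tcp_rot: [-180.0, -0.0, 174.2]
wrist_force: [-1.0, 1.0, 0.5]
opening: 0.0819
```

Request:
servo_tool --motion '[[[0, 0, -10, 0, 0, 0], [0, 0, -20, 0, 0, 0], [0, 0, -30, 0, 0, 0], [0, 0, -30, 0, 0, 0], [0, 0, 0, 0, 0, 0]]]'

```text
time: 14.75
ee_pos: [0.528, 0.0189, 0.1308]
tcp_rot: [180.0, 0.3, 174.2]
wrist_force: [0.4, -0.6, 0.3]
opening: 0.0818
```

```bash
python3 w.py w7.png;python3 -c "
from h import *
c=bot.camera('scene');save(c,'s7.png')
a=cv2.imread('pics/s7.png');cv2.imwrite('pics/s7b.png',cv2.resize(a[160:270,190:330],(760,597),interpolation=cv2.INTER_CUBIC))
a=cv2.imread('pics/w7.png');cv2.imwrite('pics/w7b.png',cv2.resize(a[160:350,180:370],(600,600),interpolation=cv2.INTER_CUBIC))
"
```

```text
14.8 [0.5273 0.0189 0.1284] [179.98   0.2  174.21] [ 2.1  1.1 -7.5 81.3 -0.   7.8] [-0.03 -0.19  0.18] 0.0822
```

View pics/w7b.png

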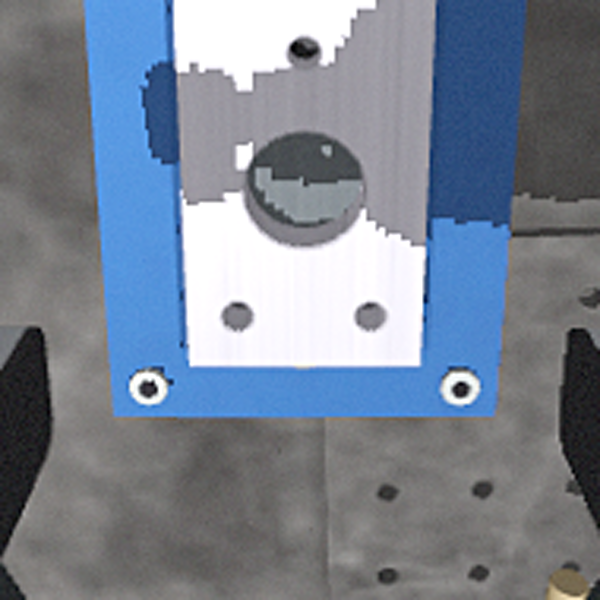

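View pics/s7b.png

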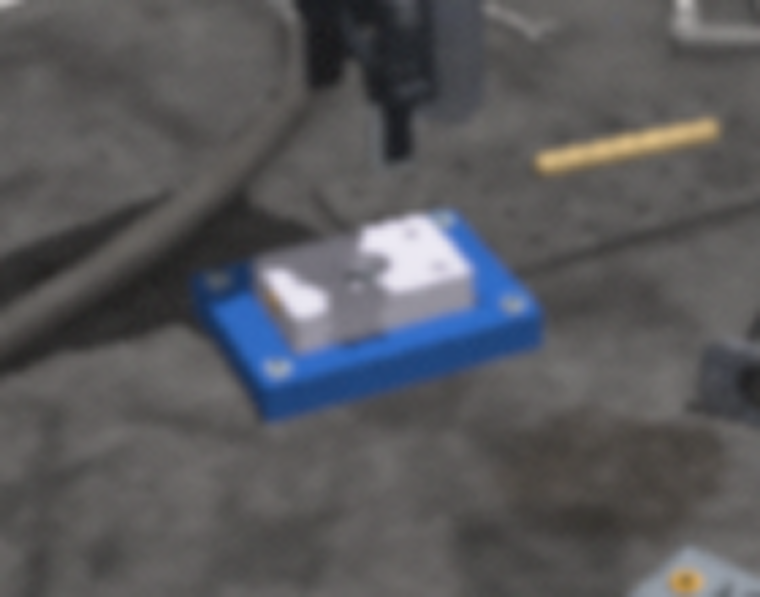

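Request:
servo_tool --motion '[[[0, 0, 20, 0, 0, 0], [0, 0, 20, 0, 0, 0], [0, 0, 14, 0, 0, 0], [0, 0, 8, 0, 0, 0], [0, 0, 0, 0, 0, 0]]]' --gripper 38

```text
time: 15.35
ee_pos: [0.5252, 0.0188, 0.0622]
tcp_rot: [-180.0, -0.2, 174.2]
wrist_force: [-0.1, -1.1, 1.1]
opening: 0.0382
```

Request:
servo_tool --motion '[[[0, 0, 2, 0, 0, 0], [0, 0, 2, 0, 0, 0], [0, 0, 0, 0, 0, 0]]]'

```text
time: 15.65
ee_pos: [0.5262, 0.0188, 0.0599]
tcp_rot: [-180.0, -0.0, 174.2]
wrist_force: [-0.2, 0.1, -0.6]
opening: 0.0377
```

Request:
servo_tool --motion '[[[0, 0, 1.5, 0, 0, 0], [0, 0, 1, 0, 0, 0], [0, 0, 0, 0, 0, 0]]]'

```text
time: 15.95
ee_pos: [0.5262, 0.0188, 0.0578]
tcp_rot: [-180.0, -0.0, 174.2]
wrist_force: [-1.6, -0.4, 4.8]
opening: 0.0377
```

Request:
servo_tool --motion '[[[0, 0, 1, 0, 0, 0], [0, 0, 0, 0, 0, 0], [0, 0, 0, 0, 0, 0]]]'

```text
time: 16.25
ee_pos: [0.5262, 0.0189, 0.0577]
tcp_rot: [-180.0, 0.0, 174.2]
wrist_force: [-5.1, -1.0, 13.2]
opening: 0.0383
```

Request:
servo_tool --motion '[[[0, 0, 1, 0, 0, 0], [0, 0, 0, 0, 0, 0], [0, 0, 0, 0, 0, 0]]]'

```text
time: 16.55
ee_pos: [0.5262, 0.0188, 0.0577]
tcp_rot: [180.0, 0.1, 174.2]
wrist_force: [-8.1, 0.5, 21.8]
opening: 0.0379
```

Request:
servo_tool --motion '[[[0, 0, -10, 0, 0, 0], [0, 0, -30, 0, 0, 0], [0, 0, -40, 0, 0, 0], [0, 0, -35, 0, 0, 0], [0, 0, 0, 0, 0, 0]]]'

```text
time: 17.05
ee_pos: [0.528, 0.0189, 0.1755]
tcp_rot: [180.0, 0.4, 174.2]
wrist_force: [-0.2, 0.5, 0.5]
opening: 0.038
```

Request:
servo_tool --motion '[[[0, 0, 0, 0, 0, 0]]]' --gripper 60

```text
time: 17.15
ee_pos: [0.5266, 0.0189, 0.1709]
tcp_rot: [-180.0, 0.0, 174.2]
wrist_force: [0.2, -0.7, -0.1]
opening: 0.0512
```

```bash
python3 w.py w8.png
```

```text
17.2 [0.526  0.0189 0.1697] [-1.7998e+02 -7.0000e-02  1.7421e+02] [ 2.1  0.9 -3.1 86.1 -0.   7.8] [-0.48 -0.27 -0.18] 0.0584
```

Request:
servo_tool --motion '[[[-5, -47, 0, 0, 0, 0], [-5, -47, 0, 0, 0, 0], [-5, -47, 0, 0, 0, 0], [-5, -47, 0, 0, 0, 0], [-5, -47, 0, 0, 0, 0]]]'

```text
time: 17.7
ee_pos: [0.5264, -0.2191, 0.1686]
tcp_rot: [180.0, -0.2, 174.2]
wrist_force: [0.5, 0.3, -0.3]
opening: 0.0599
```

Request:
servo_tool --motion '[[[-5, -44, 0, 0, 0, 0], [0, 0, 0, 0, 0, -0.124], [0, 0, 0, 0, 0, -0.124], [0, 0, 0, 0, 0, -0.123], [0, 0, 0, 0, 0, -0.123]]]'

```text
time: 18.2
ee_pos: [0.5272, -0.2617, 0.1682]
tcp_rot: [179.9, -0.2, -157.2]
wrist_force: [0.5, 0.6, 0.8]
opening: 0.0601
```

Request:
servo_tool --motion '[[[0, 0, 0, 0, 0, 0], [0, 0, 0, 0, 0, 0]]]'

```text
time: 18.4
ee_pos: [0.5274, -0.2615, 0.169]
tcp_rot: [179.9, -0.1, -157.7]
wrist_force: [0.3, 0.0, 0.7]
opening: 0.0597
```

```bash
python3 w.py w9.png; python3 -c "
import cv2
a=cv2.imread('pics/w8.png');cv2.imwrite('pics/w8b.png',cv2.resize(a[150:350,170:370],(600,600),interpolation=cv2.INTER_CUBIC))"
```

```text
18.45 [ 0.5276 -0.2616  0.1693] [ 1.7993e+02 -1.1000e-01 -1.5767e+02] [-26.4   9.5   6.2  86.7  -0.  -48.7] [ 0.26  0.54 -1.11] 0.0601
```

View pics/w9.png

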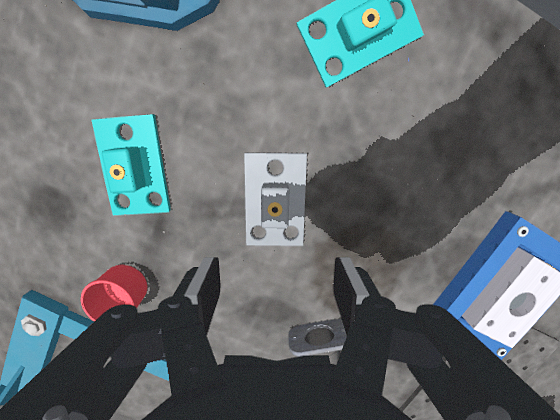

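View pics/w8b.png

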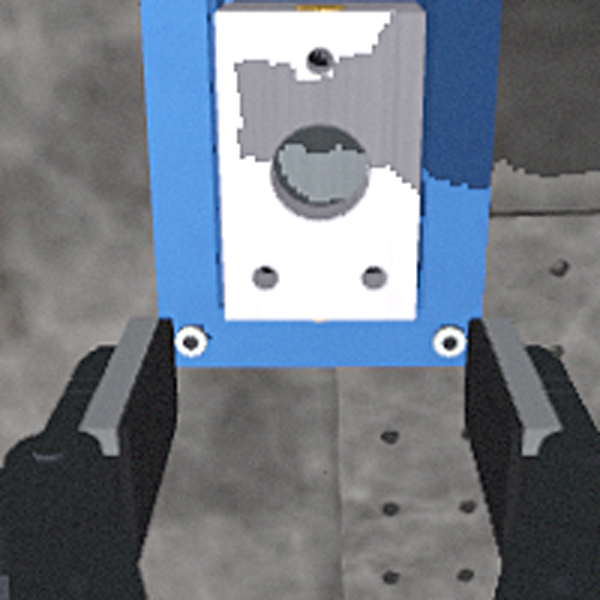

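```bash
python3 -c "
import cv2
a=cv2.imread('pics/w9.png');cv2.imwrite('pics/w9b.png',cv2.resize(a[145:255,225:325],(545,600),interpolation=cv2.INTER_CUBIC))
from h import *
import pickle
c=pickle.load(open('pics/w8.png.pkl','rb'))
h=np.array([atz(c,170+(u+.5)/3-.5,150+(v+.5)/3-.5,.04) for u,v in [(264,278),(373,278),(319,61)]]);d=(h[0]+h[1])/2-h[2];m=((h[0]+h[1])/2+h[2])/2
print('body',h.round(4),m,np.linalg.norm(d),np.degrees(np.arctan2(d[1],d[0])))
"
```

```text
body [[ 0.5592 -0.0011  0.04  ]
 [ 0.5627  0.0328  0.04  ]
 [ 0.4931  0.0229  0.04  ]] [0.5270361  0.01937574 0.04      ] 0.06815786204223802 -5.939950196097417
```

View pics/w9b.png

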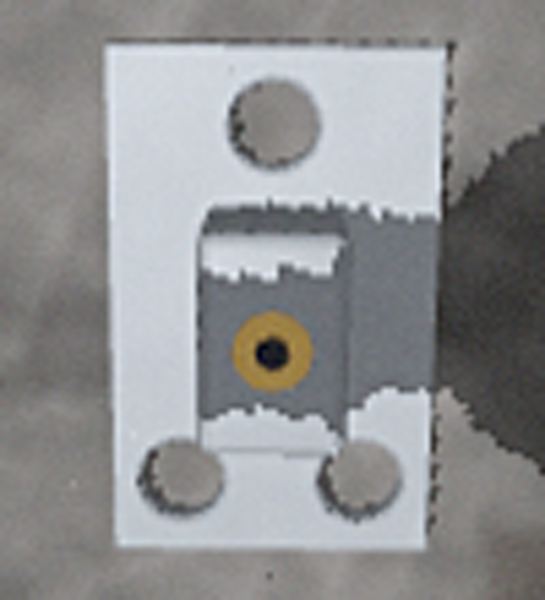

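```bash
python3 -c "
from h import *
import pickle
c=pickle.load(open('pics/w9.png.pkl','rb'))
s=100/545
f=lambda L,z:np.array([atz(c,225+(u+.5)*s-.5,145+(v+.5)*s-.5,z) for u,v in L])
h=f([(181,475),(361,477),(274,122)],.006);d=(h[0]+h[1])/2-h[2];m=((h[0]+h[1])/2+h[2])/2
print('holes',m,np.linalg.norm(d),np.degrees(np.arctan2(d[1],d[0])))
P=f([(105,43),(448,45),(426,548),(116,546)],.006);d=P[2]+P[3]-P[0]-P[1];print('corn',P.mean(0),np.linalg.norm(d)/2,np.degrees(np.arctan2(d[1],d[0])))
print('plug',f([(272,354)],.034))
print(delta([*m[:2],.06],[180,0,202.6]))
"
```

```text
holes [ 0.5301999  -0.26154963  0.006     ] 0.0678978497766124 21.74661116395761
corn [ 0.53055078 -0.26116272  0.006     ] 0.09657564411162875 21.618537222496464
plug [[ 0.53110364 -0.26117916  0.034     ]]
('shift mm', array([ -2.7,  -1.1, 109.3]), 'rotvec', array([ 0.001, -0.002, -0.005]))
```

Request:
servo_tool --motion '[[[-2.8, -0.9, 20, 0, 0, 0.011], [0, 0, 35, 0, 0, 0], [0, 0, 30, 0, 0, 0], [0, 0, 15, 0, 0, 0], [0, 0, 0, 0, 0, 0]]]'

```text
time: 18.95
ee_pos: [0.5294, -0.2609, 0.0679]
tcp_rot: [179.8, -0.2, -158.2]
wrist_force: [-1.1, -1.3, 0.7]
opening: 0.06
```

Request:
servo_tool --motion '[[[0, 0, 0, 0, 0, 0], [0, 0, 0, 0, 0, 0]]]'

```text
time: 19.15
ee_pos: [0.5315, -0.2619, 0.0721]
tcp_rot: [-179.9, 0.0, -158.1]
wrist_force: [-0.9, 0.6, -0.3]
opening: 0.06
```

```bash
python3 w.py w10.png; python3 -c "
import cv2
a=cv2.imread('pics/w10.png');cv2.imwrite('pics/w10b.png',cv2.resize(a[160:360,170:380],(630,600),interpolation=cv2.INTER_CUBIC))"
```

```text
19.2 [ 0.5315 -0.2619  0.072 ] [-1.7990e+02  4.0000e-02 -1.5813e+02] [-26.2  10.9  -3.   75.9  -0.  -48.1] [-0.43  0.02 -0.21] 0.0598
```

View pics/w10b.png

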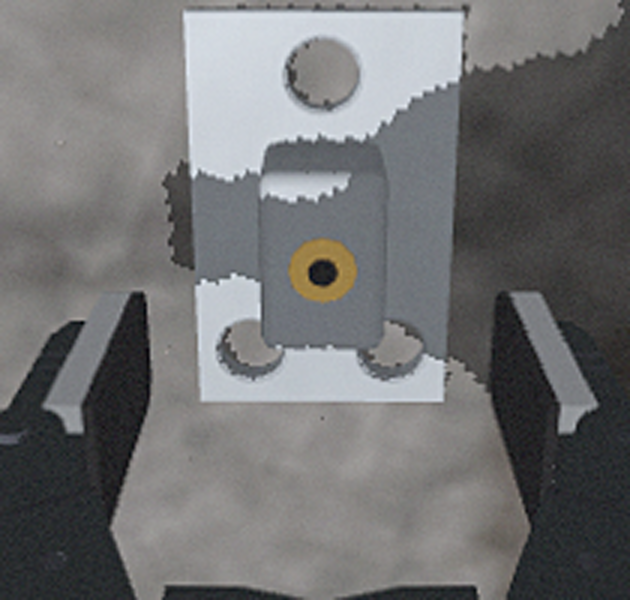

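Request:
servo_tool --motion '[[[0.8, 0.5, 14, 0, 0, 0.003], [0, 0, 14, 0, 0, 0], [0, 0, 9, 0, 0, 0], [0, 0, 5, 0, 0, 0], [0, 0, 2, 0, 0, 0]]]'

```text
time: 19.7
ee_pos: [0.5292, -0.2611, 0.0251]
tcp_rot: [179.9, -0.1, -158.3]
wrist_force: [0.7, 0.5, -0.8]
opening: 0.06
```

Request:
servo_tool --motion '[[[0, 0, 0, 0, 0, 0], [0, 0, 0, 0, 0, 0], [0, 0, 0, 0, 0, 0]]]'

```text
time: 20.0
ee_pos: [0.53, -0.2615, 0.0267]
tcp_rot: [-180.0, -0.0, -158.3]
wrist_force: [-0.6, -0.3, 0.1]
opening: 0.06
```

Request:
servo_tool --motion '[[[0, 0, -1, 0, 0, 0], [0, 0, 0, 0, 0, 0], [0, 0, 0, 0, 0, 0], [0, 0, 0, 0, 0, 0], [0, 0, 0, 0, 0, 0]]]' --gripper 15 --newtons 60

```text
time: 20.5
ee_pos: [0.53, -0.2615, 0.0277]
tcp_rot: [-180.0, -0.0, -158.3]
wrist_force: [-0.3, 0.2, 5.5]
opening: 0.0248
```

Request:
servo_tool --motion '[[[0, 0, 0, 0, 0, 0], [0, 0, 0, 0, 0, 0]]]'

```text
time: 20.7
ee_pos: [0.53, -0.2615, 0.0277]
tcp_rot: [-180.0, -0.0, -158.3]
wrist_force: [0.5, -0.2, 6.1]
opening: 0.0249
```

```bash
python3 w.py w11.png
```

```text
20.75 [ 0.53   -0.2615  0.0277] [-1.7997e+02 -2.0000e-02 -1.5828e+02] [-26.2  12.1  -6.7  71.2  -0.  -48. ] [-0.49  0.28  5.24] 0.0251
```

View pics/w11.png

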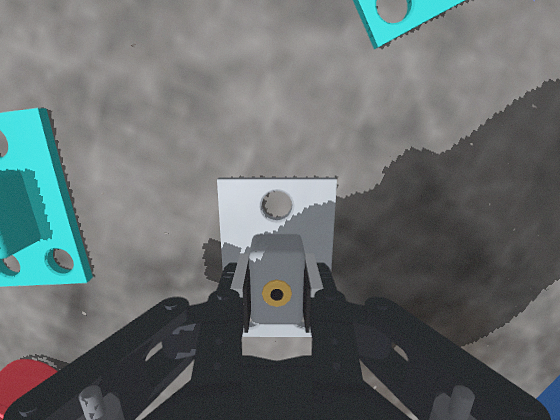

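Request:
servo_tool --motion '[[[0, 0, -15, 0, 0, 0], [0, 0, -30, 0, 0, 0], [0, 0, -30, 0, 0, 0], [0, 0, -25, 0, 0, 0], [0, 0, 0, 0, 0, 0]]]'

```text
time: 21.25
ee_pos: [0.5311, -0.262, 0.1316]
tcp_rot: [-179.8, 0.2, -158.3]
wrist_force: [0.9, 0.5, -1.3]
opening: 0.0248
```

Request:
servo_tool --motion '[[[0, 0, 0, 0, 0, 0.08], [0, 0, 0, 0, 0, 0.12], [0, 0, 0, 0, 0, 0.12], [0, 0, 0, 0, 0, 0.1], [0, 0, 0, 0, 0, 0.062]]]'

```text
time: 21.75
ee_pos: [0.5293, -0.2611, 0.126]
tcp_rot: [180.0, -0.2, 173.9]
wrist_force: [-0.4, 1.1, -1.4]
opening: 0.0248
```

Request:
servo_tool --motion '[[[2, 19, 0, 0, 0, 0], [4, 35, 0, 0, 0, 0], [4, 35, 0, 0, 0, 0], [4, 35, 0, 0, 0, 0], [4, 35, 0, 0, 0, 0]]]'

```text
time: 22.25
ee_pos: [0.5274, -0.0993, 0.1264]
tcp_rot: [180.0, -0.1, 174.2]
wrist_force: [-0.4, 0.4, -1.1]
opening: 0.0246
```

Request:
servo_tool --motion '[[[4, 35, 0, 0, 0, 0], [4, 35, 0, 0, 0, 0], [4, 30, 0, 0, 0, 0], [2, 20, 0, 0, 0, 0], [0, 0, 0, 0, 0, 0]]]'

```text
time: 22.75
ee_pos: [0.5258, 0.0222, 0.1264]
tcp_rot: [180.0, -0.1, 174.3]
wrist_force: [-0.1, -0.5, -2.2]
opening: 0.0249
```

Request:
servo_tool --motion '[[[0, 0, 0, 0, 0, 0], [0, 0, 0, 0, 0, 0]]]'

```text
time: 22.95
ee_pos: [0.5263, 0.0191, 0.1268]
tcp_rot: [-180.0, -0.1, 174.1]
wrist_force: [-0.0, -0.1, -1.6]
opening: 0.025
```

```bash
python3 w.py w12.png; python3 -c "
from h import *
print(delta([.5268,.0193,.08],[180,0,174.1]))"
```

```text
23.0 [0.5264 0.0189 0.1269] [-1.7997e+02 -8.0000e-02  1.7407e+02] [ 2.1  1.2 -7.5 81.4 -0.   8. ] [-0.17  0.23 -1.04] 0.0249
('shift mm', array([-0.4,  0.5, 46.9]), 'rotvec', array([-0.   , -0.001, -0.001]))
```

View pics/w12.png

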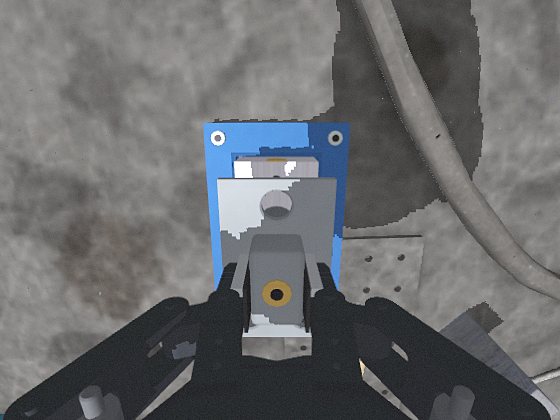

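Request:
servo_tool --motion '[[[-0.4, 0.4, 14, 0, 0, 0], [0, 0, 14, 0, 0, 0], [0, 0, 10, 0, 0, 0], [0, 0, 6, 0, 0, 0], [0, 0, 3, 0, 0, 0]]]'

```text
time: 23.5
ee_pos: [0.5265, 0.0197, 0.0789]
tcp_rot: [-180.0, -0.1, 174.1]
wrist_force: [-0.3, -0.6, -1.2]
opening: 0.0251
```

Request:
servo_tool --motion '[[[0, 0, 0, 0, 0, 0], [0, 0, 0, 0, 0, 0], [0, 0, 0, 0, 0, 0]]]'

```text
time: 23.8
ee_pos: [0.5273, 0.0199, 0.0806]
tcp_rot: [-180.0, -0.0, 174.1]
wrist_force: [0.2, -0.7, -2.5]
opening: 0.0248
```

```bash
python3 w.py w13.png; python3 -c "
import cv2
a=cv2.imread('pics/w13.png');cv2.imwrite('pics/w13b.png',cv2.resize(a[110:260,180:370],(760,600),interpolation=cv2.INTER_CUBIC))
from h import *
c=bot.camera('scene');save(c,'s13.png');a=cv2.imread('pics/s13.png');cv2.imwrite('pics/s13b.png',cv2.resize(a[150:250,200:320],(720,600),interpolation=cv2.INTER_CUBIC))"
```

```text
23.85 [0.5273 0.0199 0.0806] [-1.7999e+02 -1.0000e-02  1.7410e+02] [  2.2   2.1 -11.7  76.2  -0.    8.1] [ 0.11  0.45 -2.33] 0.0248
```

View pics/w13b.png

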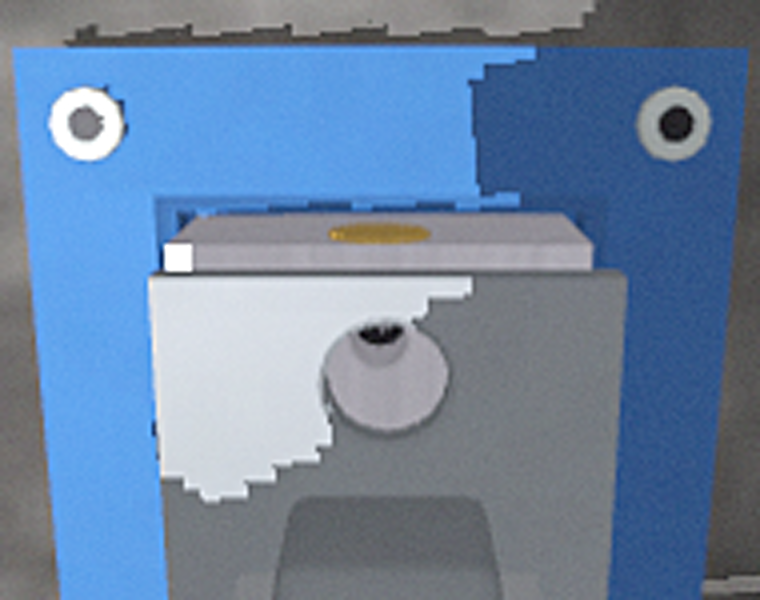

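View pics/s13b.png

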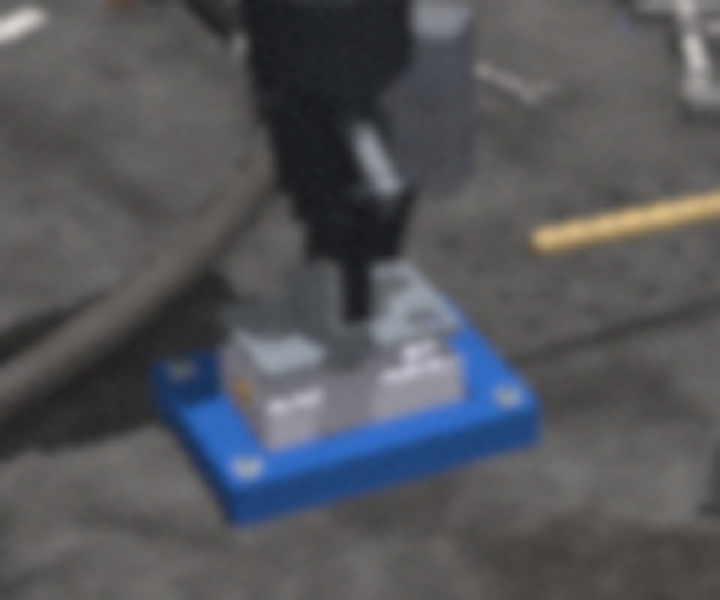

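```bash
python3 -c "
from h import *
import pickle
c=pickle.load(open('pics/w13.png.pkl','rb'))
f=lambda u,v,z:(RT([180,0,174.1]).inv().apply(atz(c,180+(u+.5)/4-.5,110+(v+.5)/4-.5,z)-np.array([.5273,.0199,.0806]))*1e3).round(1)
print('screws',f(87,123,.025),f(675,123,.025))
print('body top',f(163,243,.04),f(594,243,.04),'bottom line',f(200,213,.022),f(565,213,.022),'hole L,R,bottom',f(348,338,.04),f(410,338,.04),f(379,364,.04))
print('cover top',f(150,278,.0589),f(626,278,.0589),'edges side',f(165,540,.0589),f(609,540,.0589),'hole top',f(387,320,.0589),f(387,436,.0589),f(324,376,.0589),f(449,376,.0589))
# predicted cover geometry
"
```

```text
screws [ 64.1 -44.   55.6] [64.1 43.9 55.6]
body top [ 48.5 -30.7  40.6] [48.5 29.9 40.6] bottom line [ 50.2 -28.2  58.6] [50.2 28.4 58.6] hole L,R,bottom [34.7 -4.8 40.6] [34.7  4.1 40.6] [30.8 -0.4 40.6]
cover top [ 47.2 -29.   21.7] [47.2 30.8 21.7] edges side [ 11.5 -29.2  21.7] [11.4 30.7 21.7] hole top [41.8  0.8 21.7] [26.3  0.8 21.7] [34.4 -7.3 21.7] [34.4  8.7 21.7]
```

Request:
servo_tool --motion '[[[0.8, -1.2, 1.5, 0, 0, 0], [0, 0, 1, 0, 0, 0], [0, 0, 0, 0, 0, 0], [0, 0, 0, 0, 0, 0], [0, 0, 0, 0, 0, 0]]]'

```text
time: 24.4
ee_pos: [0.5261, 0.0187, 0.0776]
tcp_rot: [-180.0, -0.1, 174.1]
wrist_force: [-0.4, 0.4, -0.7]
opening: 0.025
```

```bash
python3 w.py w14.png; python3 -c "
import cv2
a=cv2.imread('pics/w14.png');cv2.imwrite('pics/w14b.png',cv2.resize(a[110:260,180:370],(760,600),interpolation=cv2.INTER_CUBIC))
cv2.imwrite('pics/w14c.png',cv2.resize(a[300:380,200:360],(800,400),interpolation=cv2.INTER_CUBIC))
from h import *
c=bot.camera('top');save(c,'t14.png');a=cv2.imread('pics/t14.png');cv2.imwrite('pics/t14b.png',cv2.resize(a[180:265,235:305],(494,600),interpolation=cv2.INTER_CUBIC))"
```

```text
24.45 [0.5261 0.0187 0.0776] [-1.7998e+02 -6.0000e-02  1.7410e+02] [  2.    2.  -12.1  75.9  -0.    7.9] [ 0.84  0.07 -2.55] 0.025
```

View pics/w14b.png

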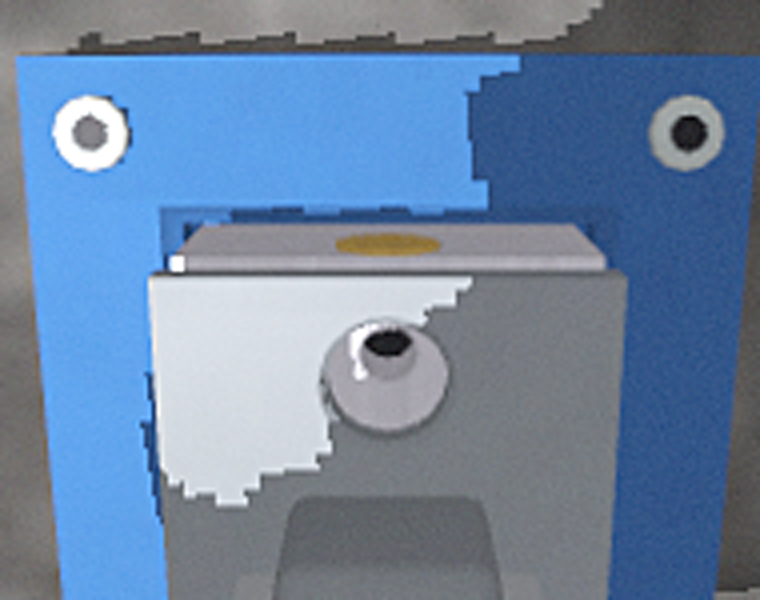

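View pics/w14c.png

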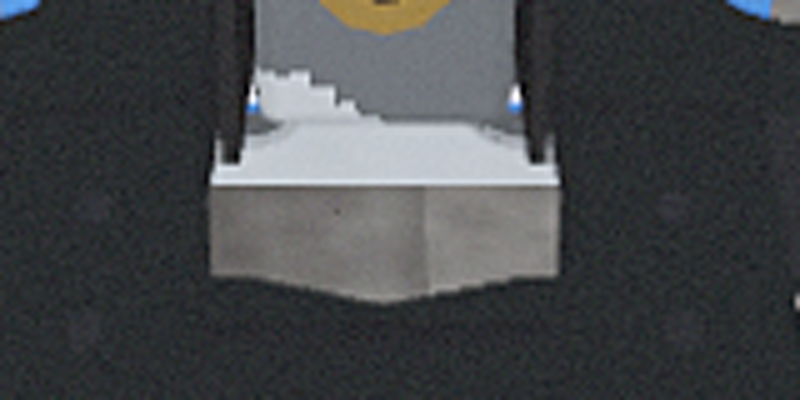

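View pics/t14b.png

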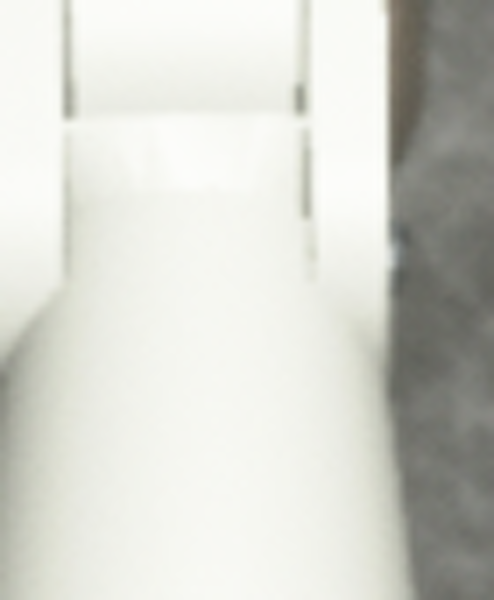

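```bash
python3 -c "
from h import *
import pickle
c=pickle.load(open('pics/w14.png.pkl','rb'))
T=np.array([.5261,.0187,.0776]);zc=T[2]-.0217
f=lambda u,v,z:(RT([180,0,174.1]).inv().apply(atz(c,180+(u+.5)/4-.5,110+(v+.5)/4-.5,z)-T)*1e3).round(1)
print('screws',f(91,133,.025),f(687,133,.025))
print('body top',f(168,256,.04),f(605,256,.04),'hole L,R,bottom',f(358,350,.04),f(417,350,.04),f(388,379,.04))
print('cover top',f(150,278,zc),f(626,278,zc),'hole top',f(387,320,zc),f(387,436,zc),f(324,376,zc),f(449,376,zc))
"
```

```text
screws [ 62.9 -42.8  52.6] [62.9 45.1 52.6]
body top [ 47.3 -29.5  37.6] [47.2 31.1 37.6] hole L,R,bottom [33.8 -3.3 37.6] [33.8  5.1 37.6] [29.5  1.  37.6]
cover top [ 47.3 -29.   21.7] [47.3 30.9 21.7] hole top [41.8  0.8 21.7] [26.3  0.8 21.7] [34.5 -7.3 21.7] [34.5  8.8 21.7]
```

Request:
servo_tool --motion '[[[0, 0, 0, 0, 0, 0], [0, 0, 0, 0, 0, 0], [0, 0, 0, 0, 0, 0], [0, 0, 0, 0, 0, 0]]]'

```text
time: 24.9
ee_pos: [0.5261, 0.0187, 0.0776]
tcp_rot: [-180.0, -0.1, 174.1]
wrist_force: [-0.0, 0.6, -2.2]
opening: 0.0251
```

```bash
python3 w.py w15.png; python3 -c "
from h import *
c=bot.camera('scene');save(c,'s15.png')
for l in ['bar_center','rubber_center','red_cup_center']: print(l,[(np.round(r['rect']).astype(int).tolist(),round(r['confidence'],2)) for r in bot.look_for(c,l)][:3])
a=cv2.imread('pics/s15.png');cv2.imwrite('pics/s15b.png',cv2.resize(a[130:300,180:400],(776,600),interpolation=cv2.INTER_CUBIC))"
```

```text
24.95 [0.5261 0.0187 0.0776] [-1.7998e+02 -6.0000e-02  1.7410e+02] [  2.    2.  -12.1  75.9  -0.    7.9] [ 0.18 -0.11 -1.53] 0.0248
bar_center [([266, 148, 13, 32], 0.56)]
rubber_center [([320, 215, 25, 25], 0.76)]
red_cup_center []
```

View pics/s15b.png

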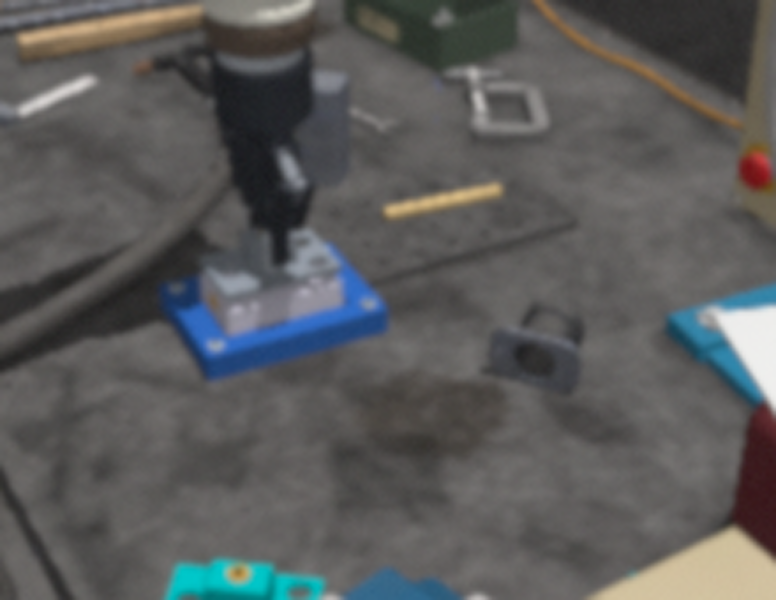

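```bash
python3 -c "
from h import *
c=bot.camera('scene');a=c['color'][...,::-1].copy()
k=8;x0,y0=225,185
b=cv2.resize(a[y0:y0+60,x0:x0+65],None,fx=k,fy=k,interpolation=cv2.INTER_CUBIC)
y=np.radians(-5.9);R=np.array([[np.cos(y),-np.sin(y)],[np.sin(y),np.cos(y)]])
def line(m,z,col):
  q=[proj(c,[*(np.array(m)+R@np.array(p)/1e3),z]) for p in [(48,30),(-48,30),(-48,-30),(48,-30)]]
  q=np.array([((u-x0+.5)*k-.5,(v-y0+.5)*k-.5) for u,v in q]).astype(int)
  cv2.polylines(b,[q],True,col,1)
line([.527,.0194],.04,(0,0,255));line([.527,.0194],.05,(0,255,255));line([.527,.0194],.056,(0,255,0))
cv2.imwrite('pics/s16.png',b)"
```

```text
(no output)
```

View pics/s16.png

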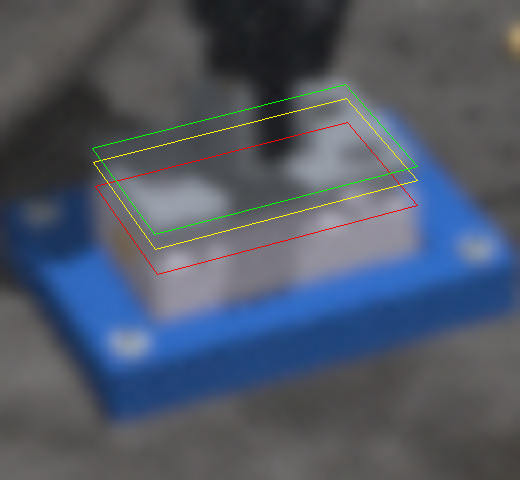

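```bash
python3 -c "
from h import *
print(bot.job_done()); print(bot.get_obs()['time'])"
```

```text
the job is handed in; nothing more can be done
None
the job is handed in; nothing more can be done
```

The pump body is in the blue pocket and let go, and the gripper is holding the grey cover level about 10 mm above it. I handed the job in at about 25 s of the 61 s allowed; the system gave no verdict.

**Body:** It went into the pocket and I released it. I then pressed down with about 22 N; it did not move further. From the press height I put its top face at about 40.5 mm, against 40 mm when fully home.

**Cover:** I chose the grey one, not the turquoise look-alikes. In the last wrist picture the single hole was within about 0.7 mm of its threaded hole, and the near edges of cover and body agreed to about 0.1 mm lengthwise. The scene camera view fits the 10 mm gap.

**Steadiness:** The last two readings showed the arm still and level within 0.1°.

**What I could not check:**
- **Pair of holes:** the gripper hid them from the wrist camera and the arm hid them from the top camera. Their alignment follows from the edges, the single hole and the yaw, where the estimates agree to about 0.1°.
- **Red cup:** the detector did not find it in the final picture. It stood in its place in the wrist view before I picked up the cover, and the arm never touched it. The bar and the rubber were found where they started, to within a few pixels.

**Wrong turn:** Early on I turned the wrist the wrong way and it stopped at its range limit. The arm swung over the fixture at a safe height, which cost about 3 s, and nothing was touched.

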